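Start a pot simmering on the portable hob

TASK

Get the pot simmering: push it back, without lifting it, until its whole base stands on the hob's round black plate, and switch the hob on by pressing down the raised, white-striped end of its rocker switch. Turn the big knurled heat dial clockwise by stroking its edge with a fingertip (do not grip it, nor twist it from above its middle) until it clicks in with its white line at the amber dot. Leave the things standing round the hob alone.

Things in the scene. Friction and masses are not known exactly. Their poses are not given: they have to be found in the camera images.
- hob: Portable electric hob, fixed on the worktop: a light grey enamelled box 350 mm deep (its x), 300 mm wide (its y), its flat deck 64 mm above the worktop. Origin at the centre of its underside; x points to its back (away from the user), y to its left, z up. Round black plate on the rear half of the deck; at the front the dial (right of the middle) and the rocker switch (left).
- plate_center (a point): Centre of the top face of the round black hotplate: 180 mm across, its flat top 14 mm above the hob's deck (78 mm above the worktop), no rim. In the hob's frame at x = +72 mm, y = 0. The pot's base is wholly on it when the pot's axis is within 20 mm of this point. Axes as the hob's.
- pot: Loose lidded steel pot, about 0.75 kg; 3 to 7 N slide it. Origin at the centre of its underside, z up. Base 140 mm across, upright wall 144 mm across, lid rim 151 mm across at 70 mm, black lid knob up to 100 mm. Loop handles at its +y and -y, 52 mm up, reaching 104 mm from its axis. It starts 30 to 50 mm too near the hob's front and up to 25 mm to one side, overhanging the plate.
- rocker_press (a point): Point to press: top face of the rocker's front, white-striped half, 15 mm in front of the pivot, midway across. Moves with the rocker; about 81 mm above the worktop while off, 75 mm when on. The dark rocker is 48 mm long (hob's x), 30 mm wide, in a frame 4 mm high, centred at x = -104, y = +88 mm in the hob's frame.
- rocker (a joint): Angle of the rocker switch: 0 = off (front, white-striped end raised), 0.4 rad = on (front end down). Snap action: about 5 N down on the striped end tips it, and past half way it snaps over and stays.
- dial_center (a point): On the dial's vertical axis, level with its top, 84 mm above the worktop; x = -104, y = -50 mm in the hob's frame, fixed to the hob, axes as the hob's. The dial is an aluminium cylinder 92 mm across, its upright knurled edge (friction about 1) from 2 to 20 mm above the deck; black cap with a white line from the middle to the rim. 25 mm of deck lie between its edge and the hob's front.
- dial (a joint): Dial angle, clockwise from above. Spring detents every 0.5236 rad (30 deg): 0 = off (white line to the hob's left, at the black ring), 0.524, 1.047, then 1.571 = white line at the amber dot (to the hob's back), ... last 3.142; stops just beyond both ends. Starts in the detent at 0, 0.524 or 1.047. About 0.1 Nm (2 to 3 N at the edge) lifts it out; past half way it drops into the next.
- amber_dot (a point): Amber dot, 10 mm across, printed on the deck, 66 mm behind the dial's axis (+x of the hob). The other marks of the dial, all black, stand every 30 degrees round it: a ring (off) at the left, and dots.
- mug: Loose cream mug, 78 mm across, 101 mm high, handle at its -y side, standing at the left of the hob; to be left alone. Origin at the centre of its underside's outline.
- salt: Loose salt shaker, 44 mm across, 90 mm high, at the right of the hob; to be left alone. Origin at the centre of its underside.
- beans: Loose low food tin, 76 mm across, 58 mm high, at the right of the hob, farther back; to be left alone. Origin at the centre of its underside.

How it is judged:
By the outcome, as a careful person would: the job done as asked, in the order asked, and still so for the second after the job is handed in, with the robot touching nothing.
It also fails if it takes over 51 s, if anything falls off the work surface, if the arm or the gripper's body presses on something with over 40 N, if the wrist force passes 120 N, or if a joint passes its speed limit or range.

ROBOT

A 6-joint arm with a two-finger parallel gripper is mounted at the origin on a cart in front of the work surface, level with it; the furniture and walls round the work are solid. World frame = base frame: x ahead of the robot, y to its left, z up, the work surface at z = 0. Lengths are in m, angles in rad, forces in N, time in s.
With the tool pointing down it reaches from about 0.25 to 0.775 m from the base axis. Payload 4 kg.
Tool frame: the origin (TCP) lies at the very end of the fingers, on their centre line; the grasp point (between the pads) lies 19 mm behind it; z points along the fingers, y is the direction in which the jaws open and shut (so a half turn about z gives the same grasp; the last joint's range is limited). The gripper opens to 94 mm and grips with 3 to 60 N. Pads are 16 mm wide; open, the fingers measure 119 mm over their backs; the gripper's body (75 mm by 177 mm) begins 78 mm behind the grasp point.
Start: joints at [1.04, 0.087, 1.371, -0, 1.684, -0.103], TCP at [0.228, 0.5, 0.206] pointing down, gripper open.
Joint ranges: [-3.1, 3.1], [-0.76, 2.03], [0.27, 2.55], [-1.08, 4.22], [0.17, 2.65], [-2.57, 2.57]. Speed limits (rad/s): [2.79, 2.79, 3.14, 3.14, 3.14, 3.14].

INTERFACE

Orientations are given as [roll, pitch, yaw] about the fixed x, y, z axes, in that order (R = Rz(yaw) Ry(pitch) Rx(roll)).
In Python, from bench import robot, snapshot, models gives the robot as it stands.
- The arm moves only by the tool arm_command, never from a script. Its argument "commands" is text: rows parted by semicolons, each of 7 numbers parted by spaces: the shift along the tool's x, y, z in mm, then the turn, a rotation vector about the tool's x, y, z in degrees, then the opening, from 0 (shut) to 1 (fully open). In form: tx ty tz rx ry rz hand; .... A call has 1 to 12 rows; each row shifts and turns the pose as measured when the row begins, along the tool's axes as they then stand; what a row does not reach is not made up. A row lasts 1/8 s, in which the tool goes at most 62.5 mm and 10.7 degrees, less where a joint would pass 70% of its speed; a pose out of reach is approached as far as the arm can. A call is refused whole if a number of a shift passes 62.5 or a number of a turn 10.7, either way. A call with a gripper value outside its range is refused whole. The fingers move at their own pace and stop on an object; the grip force is fixed at half the most. Time passes only in rows, so rows that do not move let the fingers close. It gives the time, the measured TCP pose, the force and the opening at its end, in the units of the state.
- robot.get_obs(): the state, without advancing time (a new reading comes with each control period).
- snapshot(name): name is "scene" or "side" or "wrist"; returns a dict with "img" (384x512x3 uint8, blue, green, red), "camera_matrix" (3x3 intrinsics, pixels), "dist" ([k1, k2, p1, p2, k3] as OpenCV has them; the pictures are not rectified), "origin" and "rotation" of the camera in the world. Camera axes: x right, y down, z forward; pixel columns grow to the right and rows downward; lengths in m; the calibration is good to about 2 mm. A picture is of the moment at which its call begins. There is no depth.
- robot.close_job(): hands the job in, once; it reports no verdict.
Trained networks look in a picture, given as the dict that the camera call returned (one of the last four; its "shot" number tells which), for a name from the list of things; names that differ only in an ending like _2 or _b are one class to them, and where a whole thing is asked for, a point or a joint stands for the part that bears it (a point fixed in the world has none). Each returns a list of dicts, best first, with "conf" (0 to 1); they miss things now and then, are a little off and sometimes report something else, mostly with a low value. They report only what shows in the picture. A call takes as long as a camera call.
- models.spot_in(query, picture): "bbox" ([left, top, width, height] as shares, 0 to 1, of the picture: columns of its width, rows of its height, round what is visible of it).
- models.tip_of(query, picture): "centre" ([column, row] as shares, 0 to 1, of the picture: columns of its width, rows of its height: a listed point, or the origin of a listed thing).
The state is a dict: "time": time; "joint_positions": joint angles; "qvel": joint speeds; "joint_torque": joint torques, N m; "tool_pos": TCP position; "ee_rot": TCP orientation; "wrist_force": force on the tool from outside, world axes, zero at the start; "wrist_torque": the same for the moment, N m; "width": finger opening in m.
Only numpy, scipy, OpenCV 4.12 (cv2) and the standard library are available. Lean on these libraries where they do the work, as an engineer would, in place of code of your own. Each camera call takes 0.05 s, during which the arm holds its last target. There are 200 camera calls.

## Working session

There is one attempt and no reset: what is moved stays moved. The work goes in short steps, Python scripts to look and compute and a tool call to move; the robot and the scene stay as the last step left them, time stands still between calls to the robot, and variables do not carry over. Pictures are saved under pics/ and viewed, about 8 in all and at most 12, crops included, and the job is handed in when it is done.

Besides the shell and the picture viewer there is one more tool, called after "Call:" in YAML: its name, and indented under it one key for each argument. arm_command: Moves the arm, as the interface text tells. Its arguments: {"type":"object","properties":{"commands":{"type":"string"}},"required":["commands"]}

```bash
mkdir -p pics; ls
cat > h.py <<'E'
from bench import robot, snapshot, models
import numpy as np, cv2
from scipy.spatial.transform import Rotation as R
def ray(s,px):
    K=np.array(s["camera_matrix"]);d=np.array(s["dist"])
    p=cv2.undistortPoints(np.array([[px]],float),K,d)[0,0]
    return np.array(s["origin"]),np.array(s["rotation"])@np.array([p[0],p[1],1])
def onz(s,px,z):
    o,r=ray(s,px);return o+r*(z-o[2])/r[2]
def proj(s,P):
    Rm=np.array(s["rotation"]);o=np.array(s["origin"])
    c=(np.atleast_2d(P)-o)@Rm
    return cv2.projectPoints(c,np.zeros(3),np.zeros(3),np.array(s["camera_matrix"]),np.array(s["dist"]))[0][:,0]
def tip(q,s,z):
    r=models.tip_of(q,s)
    return [(round(a["conf"],2),(np.array(a["centre"])*[512,384]).round(1).tolist(),onz(s,np.array(a["centre"])*[512,384],z).round(4).tolist()) for a in r[:2]]
E
python3 - <<'E'
from h import *
o=robot.get_obs();print(o)
Z=dict(hob=0,plate_center=.078,pot=.078,rocker_press=.081,dial_center=.084,amber_dot=.064,mug=0,salt=0,beans=0)
ims=[]
for n in("scene","side"):
    s=snapshot(n);ims.append(s["img"]);print(n,s["origin"])
    cv2.imwrite(f"pics/{n}0.png",s["img"])
    for q,z in Z.items(): print(q,tip(q,s,z))
E
```

```text
pics
{'time': 0.0, 'joint_positions': array([ 1.03994003e+00,  8.79398435e-02,  1.37220769e+00, -3.67439111e-05,
        1.68361204e+00, -1.03101511e-01]), 'qvel': array([ 0.00012085,  0.00114892,  0.00068021, -0.00043969, -0.00057279,
        0.00014156]), 'joint_torque': array([-1.98774255e-04, -3.40190935e+01, -3.02421892e+01,  7.17311958e-02,
        3.29877832e-02, -1.64940998e-04]), 'tool_pos': array([0.22789729, 0.49996816, 0.2043361 ]), 'ee_rot': array([-3.13943349e+00, -1.86691017e-04,  2.71383357e+00]), 'wrist_force': array([ 0.83045916, -0.59757877,  0.37440959]), 'wrist_torque': array([-0.03558086,  0.0112963 , -0.05100723]), 'width': 0.094192844061143}
scene [-0.14791014 -0.32561452  0.73066897]Traceback (most recent call last):
  File "<stdin>", line 8, in <module>
  File "h.py", line 16, in tip
    return [(round(a["conf"],2),(np.array(a["centre"])*[512,384]).round(1).tolist(),onz(s,np.array(a["centre"])*[512,384],z).round(4).tolist()) for a in r[:2]]
                                                                                    ~~~^^^^^^^^^^^^^^^^^^^^^^^^^^^^^^^^^^^^^
  File "h.py", line 9, in onz
    o,r=ray(s,px);return o+r*(z-o[2])/r[2]
                                      ~^^^
IndexError: invalid index to scalar variable.
```

```bash
python3 - <<'E'
import re
t=open('h.py').read()
t=t.replace('np.array(s["rotation"])','rot(s)')
t=t.replace('def ray','def rot(s):\n    r=np.array(s["rotation"]); return r if r.shape==(3,3) else (R.from_quat(r) if r.size==4 else R.from_euler("xyz",r)).as_matrix()\ndef ray',1)
open('h.py','w').write(t)
E
python3 - <<'E'
from h import *
Z=dict(hob=0,plate_center=.078,pot=.078,rocker_press=.081,dial_center=.084,amber_dot=.064,mug=0,salt=0,beans=0)
ims=[]
for n in("scene","side"):
    s=snapshot(n);ims.append(s["img"]);print(n,s["origin"],s["rotation"],rot(s).round(2).tolist())
    for q,z in Z.items(): print(q,tip(q,s,z))
cv2.imwrite("pics/both.png",np.vstack([ims[0],ims[1]])[:,:])
b=cv2.resize(np.hstack(ims),None,fx=.78,fy=.78);cv2.imwrite("pics/both.png",b)
cv2.imwrite("pics/scene0.png",cv2.resize(ims[0],(768,576),interpolation=cv2.INTER_CUBIC))
E
```

```text
scene [-0.14791014 -0.32561452  0.73066897] [-2.22710715  0.02337107 -1.12651951] [[0.43, -0.56, 0.71], [-0.9, -0.25, 0.35], [-0.02, -0.79, -0.61]]
hob [(0.85, [229.2, 225.8], [0.548, 0.0888, 0.0]), (0.66, [239.8, 195.8], [0.6874, 0.1243, 0.0])]
plate_center []
pot [(0.83, [241.3, 197.9], [0.5912, 0.068, 0.078])]
rocker_press [(0.57, [179.9, 215.5], [0.4533, 0.1825, 0.081]), (0.41, [171.6, 191.0], [0.5354, 0.2663, 0.081])]
dial_center [(0.7, [228.8, 228.1], [0.4599, 0.0381, 0.084])]
amber_dot [(0.72, [239.3, 218.3], [0.5247, 0.0416, 0.064])]
mug [(0.73, [174.2, 190.9], [0.6245, 0.3327, 0.0])]
salt [(0.86, [286.5, 265.8], [0.4733, -0.1165, 0.0])]
beans []
side [ 0.83716622 -0.87883053  0.5356916 ] [-2.00718823e+00  7.70795641e-04  2.45335362e-01] [[0.97, 0.1, -0.22], [0.24, -0.41, 0.88], [-0.0, -0.91, -0.42]]
hob [(0.67, [245.4, 218.7], [0.5555, 0.0743, -0.0])]
plate_center [(0.65, [270.2, 195.1], [0.6244, 0.0792, 0.078]), (0.46, [206.7, 191.0], [0.4499, 0.0633, 0.078])]
pot [(0.7, [254.9, 195.2], [0.5849, 0.0689, 0.078])]
rocker_press [(0.74, [285.5, 185.9], [0.6538, 0.1427, 0.081]), (0.5, [218.4, 174.5], [0.4436, 0.1778, 0.081])]
dial_center [(0.62, [204.3, 190.7], [0.4479, 0.0512, 0.084])]
amber_dot [(0.95, [230.9, 202.8], [0.5275, 0.0365, 0.064])]
mug [(0.96, [284.3, 184.7], [0.6155, 0.3334, 0.0]), (0.63, [251.3, 275.2], [0.64, -0.174, 0.0])]
salt [(0.94, [192.3, 249.4], [0.4734, -0.108, 0.0]), (0.43, [229.5, 202.0], [0.4796, 0.1649, 0.0])]
beans [(0.69, [251.6, 274.5], [0.64, -0.1712, 0.0])]
```

View pics/scene0.png

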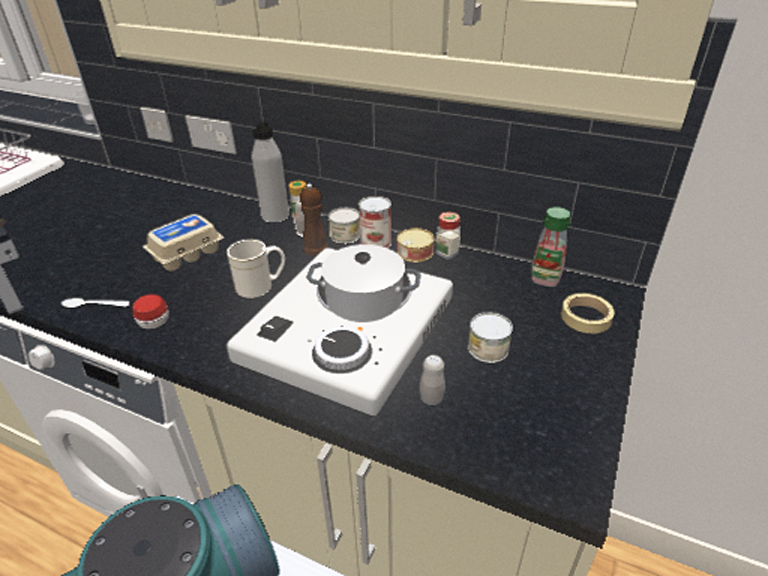

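```bash
cat >> h.py <<'E'
def plan(pts,hand,step=50):
    """pts: list of (pos m, yaw deg, tilt deg) ; tilt>0 = fingertips swing forward of the body (world yaw 180 case)"""
    o=robot.get_obs();p=np.array(o["tool_pos"]);q=R.from_euler("xyz",o["ee_rot"]);rows=[]
    for t,yaw,tilt in pts:
        t=np.array(t);Q=R.from_euler("z",yaw,degrees=True)*R.from_euler("x",180,degrees=True)*R.from_euler("y",tilt,degrees=True)
        dv=(q.inv()*Q).as_rotvec(degrees=True)
        n=max(1,int(np.ceil(max(np.linalg.norm(t-p)*1000/step,np.linalg.norm(dv)/9))))
        for i in range(n):
            d=q.inv().apply((t-p)*1000/n)
            rows.append(" ".join(f"{v:.1f}".rstrip('0').rstrip('.') for v in [*d,*(dv/n)])+f" {hand}")
            q=q*R.from_rotvec(dv/n,degrees=True)
        p=t;q=Q
    print("; ".join(rows).replace("-0 ","0 "))
def st():
    o=robot.get_obs();print("t",round(o["time"],2),"p",o["tool_pos"].round(4),"rpy",np.degrees(o["ee_rot"]).round(1),"F",o["wrist_force"].round(1),"w",round(o["width"],4))
E
python3 - <<'E'
from h import *
plan([((.26,.44,.30),170,0),((.44,.10,.32),176,0)],0.5)
E
```

```text
-18 -13.9 -31.5 0 0 -4.8 0.5; -16.8 -15.4 -31.5 0 0 -4.8 0.5; -15.4 -16.8 -31.5 0 0 -4.8 0.5; -29.5 -37.9 -2.5 0 0 -0.7 0.5; -29 -38.3 -2.5 0 0 -0.7 0.5; -28.5 -38.7 -2.5 0 0 -0.7 0.5; -28 -39.1 -2.5 0 0 -0.7 0.5; -27.5 -39.4 -2.5 0 0 -0.7 0.5; -27 -39.8 -2.5 0 0 -0.7 0.5; -26.5 -40.1 -2.5 0 0 -0.7 0.5; -25.9 -40.5 -2.5 0 0 -0.7 0.5
```

Call:
arm_command:
  commands: "-18 -14 -31.5 0 0 -4.8 0.5; -17 -15.5 -31.5 0 0 -4.8 0.5; -15.5 -17 -31.5 0 0 -4.8 0.5; -29.5 -38 -2.5 0 0 -0.7 0.5; -29 -38 -2.5 0 0 -0.7 0.5; -28.5 -39 -2.5 0 0 -0.7 0.5; -28 -39 -2.5 0 0 -0.7 0.5; -27.5 -39 -2.5 0 0 -0.7 0.5; -27 -40 -2.5 0 0 -0.7 0.5; -26.5 -40 -2.5 0 0 -0.7 0.5; -26 -40.5 -2.5 0 0 -0.7 0.5; 0 0 0 0 0 0 0.5"

```text
time: 2.6
tool_pos: [0.4487, 0.0892, 0.3243]
ee_rot: [-3.141, 0.004, 3.077]
wrist_force: [-0.3, 0.7, 0.6]
width: 0.0464
```

Run:
```python
from h import *
st()
s=snapshot("wrist");print(s["origin"],s["rotation"])
for q,z in dict(plate_center=.078,pot=.078,rocker_press=.081,dial_center=.084,amber_dot=.064).items(): print(q,tip(q,s,z))
cv2.imwrite("pics/w1.png",cv2.resize(s["img"],(768,576),interpolation=cv2.INTER_CUBIC))
```

```text
t 2.6 p [0.4487 0.0892 0.3243] rpy [-180.     0.3  176.3] F [-0.3  0.7  0.6] w 0.0464
[0.36283612 0.09498139 0.50333407] [2.84350576e+00 1.55534520e-03 1.50668653e+00]
plate_center []
pot [(0.64, [245.1, 242.8], [0.5851, 0.0583, 0.078])]
rocker_press [(0.86, [311.1, 161.6], [0.4464, 0.1751, 0.081]), (0.39, [231.1, 206.3], [0.514, 0.0404, 0.081])]
dial_center [(0.88, [232.3, 172.0], [0.4547, 0.0481, 0.084])]
amber_dot [(0.58, [229.8, 208.8], [0.5246, 0.0354, 0.064])]
```

View pics/w1.png

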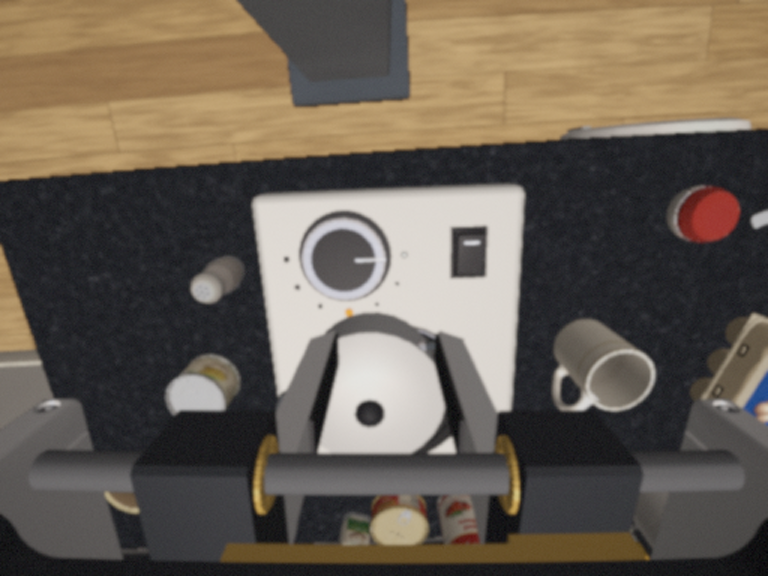

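Run:
```python
from h import *
from scipy.optimize import least_squares
s=snapshot("wrist");sc=snapshot("scene")
obs=[((-104,-50),(345,257),.084),((-104,88),(469,252),.072),((-38,-50),(349,313),.064),((-104,16),(404,255),.064),((-175,150),(523,187),.062),((-175,-150),(254,196),.062)]
W=[onz(s,np.array(p)/1.5,z)[:2] for _,p,z in obs];H=np.array([h for h,_,_ in obs])/1000
f=lambda v:((H@np.array([[np.cos(v[2]),np.sin(v[2])],[-np.sin(v[2]),np.cos(v[2])]])+v[:2])-W).ravel()
r=least_squares(f,[.55,.08,-.06]);print(r.x,np.degrees(r.x[2]));print((r.fun*1000).round(1).reshape(-1,2))
c,sn=np.cos(r.x[2]),np.sin(r.x[2]);M=np.array([[c,-sn],[sn,c]])
for n,h in dict(plate=(.072,0),rp=(-.119,.088),dial=(-.104,-.05)).items(): print(n,(M@h+r.x[:2]).round(4))
print("knob wrist",onz(s,np.array([370,411])/1.5,.178).round(4),"knob scene",onz(sc,np.array([362,258])/1.5,.172).round(4))
# scene detection fit of the same landmarks
print("sc dial",onz(sc,np.array([342,345])/1.5,.084).round(4),"sc amber",onz(sc,np.array([360,328])/1.5,.064).round(4), "rock",onz(sc,np.array([276,327])/1.5,.074).round(4))
```

```text
[ 0.56121906  0.09420481 -0.02255199] -1.2921337598489995
[[ 3.6 -1.7]
 [ 2.   1.1]
 [-1.9  0.3]
 [-0.7  0.4]
 [-1.6  4.7]
 [-1.5 -4.8]]
plate [0.6332 0.0926]
rp [0.4442 0.1849]
dial [0.4561 0.0466]
knob wrist [0.5812 0.07   0.178 ] knob scene [0.585  0.0611 0.172 ]
sc dial [0.4528 0.0366 0.084 ] sc amber [0.5241 0.0392 0.064 ] rock [0.4556 0.1722 0.074 ]
```

Run:
```python
from h import *
h=np.array([.5612,.0942]);y=-.0226
c,sn=np.cos(y),np.sin(y);M=np.array([[c,-sn],[sn,c]])
def w(P):P=np.array(P,float);return np.c_[P[:,:2]@M.T+h,P[:,2]]
t=np.linspace(0,2*np.pi,40)
def circ(cx,cy,r,z):return np.c_[cx+r*np.cos(t),cy+r*np.sin(t),0*t+z]
cur=[w(circ(-.104,-.05,.046,.084)),w(circ(.072,0,.09,.078)),w(circ(-.038,-.05,.005,.064)),w([(-.175,-.15,.06),(-.175,.15,.06),(.175,.15,.06),(.175,-.15,.06),(-.175,-.15,.06)]),w([(-.128,.073,.068),(-.128,.103,.068),(-.08,.103,.068),(-.08,.073,.068),(-.128,.073,.068)])]
pc=circ(.583,.066,.0755,.148);cur.append(pc)
out=[]
for n,box in(("scene",(140,140,310,280)),("side",(150,130,320,270)),):
    s=snapshot(n);x0,y0,x1,y1=box;f=4.5
    im=cv2.resize(s["img"][y0:y1,x0:x1],None,fx=f,fy=f,interpolation=cv2.INTER_CUBIC)
    for k,C in enumerate(cur):
        p=((proj(s,C)-[x0-.5,y0-.5])*f).astype(np.int32);cv2.polylines(im,[p],False,(0,0,255) if k<5 else (255,0,255),1)
    out.append(cv2.resize(im,(765,int(765*im.shape[0]/im.shape[1]))))
cv2.imwrite("pics/ov.png",cv2.resize(np.hstack([o[:, :] for o in [cv2.resize(o,(400,330)) for o in out]]),(800,330)))
for i,o in enumerate(out):cv2.imwrite(f"pics/ov{i}.png",cv2.resize(o,(720,590)))
```

```text
(no output)
```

View pics/ov0.png

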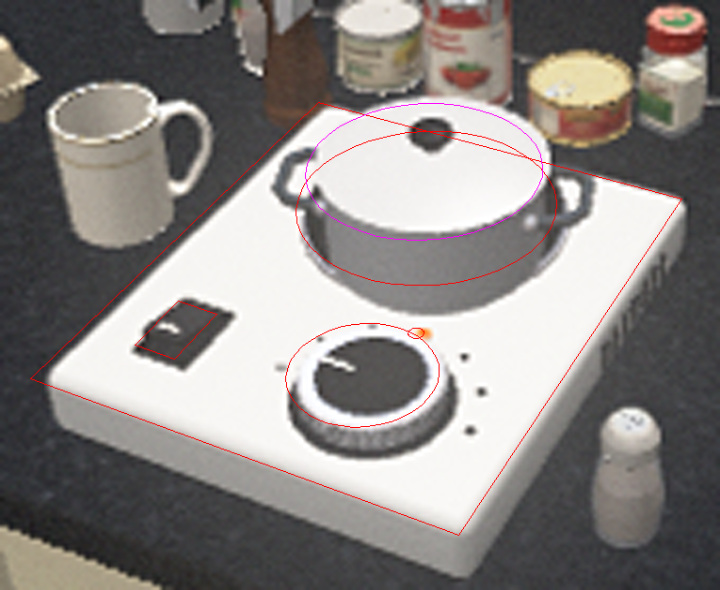

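View pics/ov1.png

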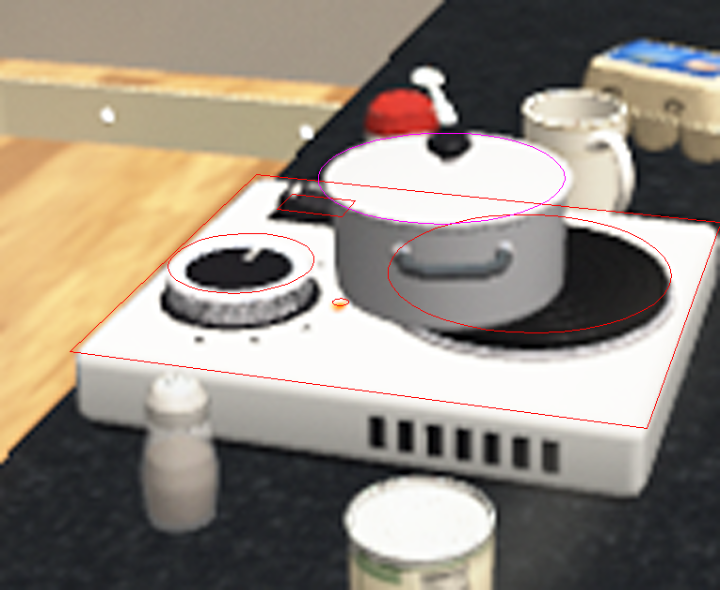

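Run:
```python
from h import *
from scipy.optimize import least_squares
S={n:snapshot(n) for n in("scene","side","wrist")}
f=np.array([720/170,590/140])
def px(n,p):
    p=np.array(p,float)
    return p/1.5-.2 if n=="wrist" else p/f-.4+{"scene":[140,140],"side":[150,130]}[n]
D=(-.104,-.05,.084);A=(-.038,-.05,.064);K=(-.104,.088,.069);O=(-.104,.016,.064)
obs=[("scene",D,(371,376)),("scene",A,(425,333)),("scene",K,(185,333)),("scene",O,(282,368)),
("side",D,(240,268)),("side",A,(343,303)),("side",O,(321,264)),
("wrist",D,(343,259)),("wrist",A,(349,313)),("wrist",K,(469,252)),("wrist",O,(404,255))]
def w(v,P):
    c,sn=np.cos(v[2]),np.sin(v[2]);return [c*P[0]-sn*P[1]+v[0],sn*P[0]+c*P[1]+v[1],P[2]]
def F(v):return np.concatenate([proj(S[n],w(v,P))[0]-px(n,p) for n,P,p in obs])
r=least_squares(F,[.55,.09,-.05],loss="soft_l1");print(r.x,np.degrees(r.x[2]));
for o,e in zip(obs,F(r.x).reshape(-1,2).round(1)):print(o[0],o[1],e)
for n,P in dict(plate=(.072,0,.078),rp=(-.119,.088,.081),dial=D,K=K).items():print(n,np.round(w(r.x,P),4))
# pot from knob centre (z~.17) and side/scene/wrist rays
ks=[("scene",(433,133)),("side",(449,147)),("wrist",(370,412))]
G=lambda X:np.concatenate([proj(S[n],X)[0]-px(n,p) for n,p in ks])
g=least_squares(G,[.58,.07,.17]);print("knob",g.x.round(4),G(g.x).round(1))
```

```text
[ 0.56185191  0.09262415 -0.0099171 ] -0.5682077220259192
scene (-0.104, -0.05, 0.084) [-0.8 -0.7]
scene (-0.038, -0.05, 0.064) [-1.3 -0.2]
scene (-0.104, 0.088, 0.069) [-1.4 -0.8]
scene (-0.104, 0.016, 0.064) [-1.3 -0.3]
side (-0.104, -0.05, 0.084) [ 0.3 -1. ]
side (-0.038, -0.05, 0.064) [-0.4  0.1]
side (-0.104, 0.016, 0.064) [-9.9 -3. ]
wrist (-0.104, -0.05, 0.084) [-0.6  1.8]
wrist (-0.038, -0.05, 0.064) [-0.4 -0.2]
wrist (-0.104, 0.088, 0.069) [-0.7  0.6]
wrist (-0.104, 0.016, 0.064) [-0.8 -0.1]
plate [0.6338 0.0919 0.078 ]
rp [0.4437 0.1818 0.081 ]
dial [0.4574 0.0437 0.084 ]
K [0.4587 0.1817 0.069 ]
knob [0.5897 0.0666 0.1675] [-1.5  0.9  0.7 -0.2 -0.8  0.4]
```

Run:
```python
from h import *
from scipy.optimize import least_squares
S={n:snapshot(n) for n in("scene","side","wrist")}
f=np.array([720/170,590/140])
def px(n,p):
    p=np.array(p,float)
    return p/1.5-.2 if n=="wrist" else p/f-.4+{"scene":[140,140],"side":[150,130]}[n]
D=(-.104,-.05,.084);A=(-.038,-.05,.064);K=(-.104,.088,.069);O=(-.104,.016,.064)
obs=[("scene",D,(371,376)),("scene",A,(425,333)),("scene",K,(185,333)),("scene",O,(282,368)),
("side",D,(240,268)),("side",A,(343,303)),
("wrist",D,(343,259)),("wrist",A,(349,313)),("wrist",K,(469,252)),("wrist",O,(404,255))]
def w(v,P):
    c,sn=np.cos(v[2]),np.sin(v[2]);return [c*P[0]-sn*P[1]+v[0],sn*P[0]+c*P[1]+v[1],P[2]]
def F(v):return np.concatenate([proj(S[n],w(v,P))[0]-px(n,p) for n,P,p in obs])
r=least_squares(F,[.55,.09,-.05]);print(r.x,np.degrees(r.x[2]));
for o,e in zip(obs,F(r.x).reshape(-1,2).round(1)):print(o[0],o[1],e)
for n,P in dict(plate=(.072,0,.078),rp=(-.119,.088,.081),dial=D,K=K).items():print(n,np.round(w(r.x,P),4))
t=np.linspace(0,2*np.pi,60)
for n in("scene","side"):
    s=S[n];im=cv2.resize(s["img"],None,fx=4,fy=4,interpolation=cv2.INTER_CUBIC)
    for C in([w(r.x,(.072+.09*np.cos(a),.09*np.sin(a),.078)) for a in t],[w(r.x,(-.104+.046*np.cos(a),-.05+.046*np.sin(a),.084)) for a in t],[w(r.x,p) for p in((-.175,-.15,.06),(-.175,.15,.06),(.175,.15,.06),(.175,-.15,.06),(-.175,-.15,.06))],[(.5897+.0755*np.cos(a),.0666+.0755*np.sin(a),.148) for a in t]):
        cv2.polylines(im,[((proj(s,np.array(C))+.5)*4).astype(np.int32)],False,(0,0,255),1)
    x0,y0=(140,140) if n=="scene" else (150,130)
    cv2.imwrite(f"pics/f_{n}.png",im[4*y0:4*y0+560,4*x0:4*x0+680])
a=np.hstack([cv2.imread("pics/f_scene.png"),cv2.imread("pics/f_side.png")]);cv2.imwrite("pics/fit.png",cv2.resize(a,(800,330),interpolation=cv2.INTER_AREA))
```

```text
[ 0.56154995  0.09193657 -0.01299048] -0.7442997710192018
scene (-0.104, -0.05, 0.084) [-0.8 -0.6]
scene (-0.038, -0.05, 0.064) [-1.2  0. ]
scene (-0.104, 0.088, 0.069) [-1.2 -0.8]
scene (-0.104, 0.016, 0.064) [-1.2 -0.2]
side (-0.104, -0.05, 0.084) [ 0.1 -1. ]
side (-0.038, -0.05, 0.064) [-0.6  0.2]
wrist (-0.104, -0.05, 0.084) [-0.6  1.5]
wrist (-0.038, -0.05, 0.064) [-0.5 -0.4]
wrist (-0.104, 0.088, 0.069) [-0.7  0.5]
wrist (-0.104, 0.016, 0.064) [-0.8 -0.3]
plate [0.6335 0.091  0.078 ]
rp [0.4437 0.1815 0.081 ]
dial [0.4569 0.0433 0.084 ]
K [0.4587 0.1813 0.069 ]
```

View pics/fit.png

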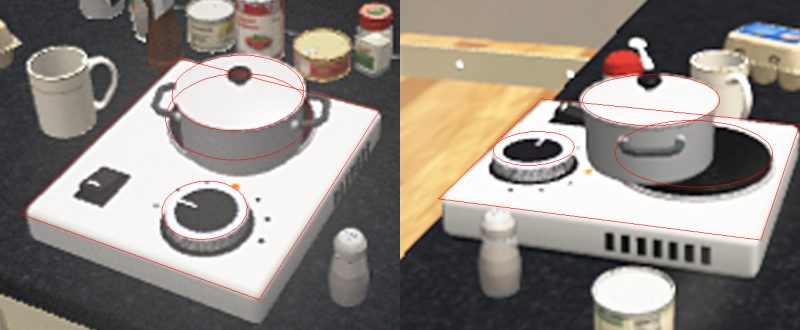

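Run:
```python
from h import *
st()
plan([((.490,.023,.2),-156,-15),((.490,.023,.106),-156,-15)],0.5)
```

```text
t 3.4 p [0.4477 0.0917 0.3247] rpy [180.    0.3 176.6] F [ 0.5 -0.6 -0. ] w 0.047
-11.4 -16.5 31.2 -0.9 -3.6 -6.8 0.5; -7.4 -18.1 31.5 -0.9 -3.6 -6.8 0.5; -3.2 -19.3 31.6 -0.9 -3.6 -6.8 0.5; 1.2 -19.9 31.3 -0.9 -3.6 -6.8 0.5; 12.2 0 45.4 0 0 0 0.5; 12.2 0 45.4 0 0 0 0.5
```

Call:
arm_command:
  commands: "-11.4 -16.5 31.2 -0.9 -3.6 -6.8 0.5; -7.4 -18 31.5 -0.9 -3.6 -6.8 0.5; -3.2 -19.3 31.5 -0.9 -3.6 -6.8 0.5; 1.2 -20 31.3 -0.9 -3.6 -6.8 0.5; 0 0 0 0 0 0 0.5"

```text
time: 4.03
tool_pos: [0.4924, 0.0221, 0.1972]
ee_rot: [-3.138, 0.27, -2.707]
wrist_force: [-1.3, -0.1, 0.6]
width: 0.0469
```

Run:
```python
from h import *
st()
plan([((.492,.023,.106),-156,-15)],0.5)
```

```text
t 4.03 p [0.4924 0.0221 0.1972] rpy [-179.8   15.5 -155.1] F [-1.3 -0.1  0.6] w 0.0469
12.2 0.6 44 0 0.2 0.4 0.5; 12 0.6 44 0 0.2 0.4 0.5
```

Call:
arm_command:
  commands: "12 0.5 44 0 0.2 0.4 0.5; 12 0.5 44 0 0.2 0.4 0.5; 0 0 0 0 0 0 0.5"

```text
time: 4.4
tool_pos: [0.4961, 0.0238, 0.111]
ee_rot: [-3.139, 0.27, -2.726]
wrist_force: [0.1, 0.5, 0.7]
width: 0.047
```

Run:
```python
from h import *
st()
plan([((.550,.048,.106),-156,-15)],0.5,step=9)
```

```text
t 4.4 p [0.4961 0.0238 0.111 ] rpy [-179.9   15.5 -156.2] F [0.1 0.5 0.7] w 0.047
-7.9 0.1 2.9 0 0.1 0 0.5; -7.9 0.1 2.9 0 0.1 0 0.5; -7.9 0 2.9 0 0.1 0 0.5; -7.9 0 2.9 0 0.1 0 0.5; -8 0 2.9 0 0.1 0 0.5; -8 0 2.9 0 0.1 0 0.5; -8 0 2.9 0 0.1 0 0.5
```

Call:
arm_command:
  commands: "-8 0 3 0 0 0 0.5; -8 0 3 0 0 0 0.5; -8 0 3 0 0 0 0.5; -8 0 2.5 0 0 0 0.5; -8 0 2.5 0 0 0 0.5; -8 0 2.5 0 0 0 0.5; -8 0 2.5 0 0 0 0.5; 0 0 0 0 0 0 0.5"

```text
time: 5.4
tool_pos: [0.5575, 0.0491, 0.1165]
ee_rot: [-3.133, 0.276, -2.724]
wrist_force: [-1.8, -0.8, 0.3]
width: 0.047
```

Run:
```python
from h import *
st()
ims=[]
for n in("scene","side"):
    s=snapshot(n);x0,y0=(140,140) if n=="scene" else (150,130)
    print(n,tip("pot",s,.078),tip("plate_center",s,.078));im=cv2.resize(s["img"],None,fx=4,fy=4,interpolation=cv2.INTER_CUBIC)
    ims.append(im[4*y0:4*y0+560,4*x0:4*x0+680])
cv2.imwrite("pics/p1.png",cv2.resize(np.hstack(ims),(800,330),interpolation=cv2.INTER_AREA))
```

```text
t 5.4 p [0.5575 0.0491 0.1165] rpy [-179.5   15.8 -156.1] F [-1.8 -0.8  0.3] w 0.047
scene [(0.77, [241.2, 188.2], [0.6324, 0.0889, 0.078])] []
side [(0.9, [271.1, 194.6], [0.6261, 0.0829, 0.078])] []
```

View pics/p1.png

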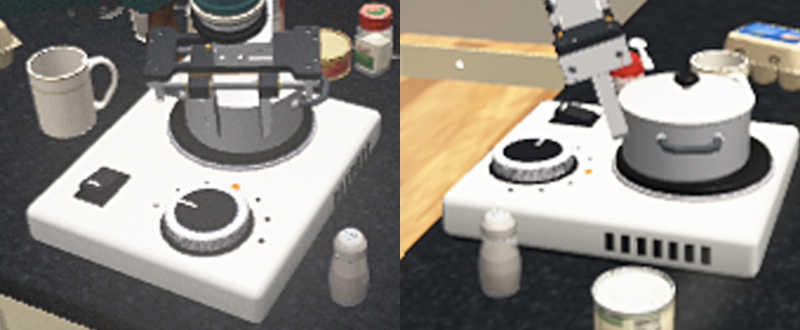

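Call:
arm_command:
  commands: "-4 0 1 0 0 0 0.5; 0 0 0 0 0 0 0.5; 25 0 -7 0 0 0 0.5; 40 0 -11 0 0 0 0; 15 0 -50 0 0 0 0; 0 0 0 0 0 0 0"

```text
time: 6.45
tool_pos: [0.4717, 0.0121, 0.1606]
ee_rot: [-3.133, 0.279, -2.724]
wrist_force: [0.3, -0.3, 0.3]
width: 0.0207
```

Run:
```python
from h import *
st()
ims=[]
for n in("scene","side"):
    s=snapshot(n);x0,y0=(140,140) if n=="scene" else (150,130)
    print(n,tip("pot",s,.078),tip("plate_center",s,.078));im=cv2.resize(s["img"],None,fx=4,fy=4,interpolation=cv2.INTER_CUBIC)
    ims.append(im[4*y0:4*y0+560,4*x0:4*x0+680])
cv2.imwrite("pics/p2.png",cv2.resize(np.hstack(ims),(800,330),interpolation=cv2.INTER_AREA))
plan([((.4437,.1815,.16),178,0)],0)
```

```text
t 6.45 p [0.4717 0.0121 0.1606] rpy [-179.5   16.  -156.1] F [ 0.3 -0.3  0.3] w 0.0207
scene [(0.95, [241.9, 188.5], [0.6319, 0.0863, 0.078])] [(0.23, [241.7, 187.7], [0.6352, 0.0886, 0.078])]
side [(0.6, [270.2, 196.0], [0.6256, 0.0738, 0.078])] []
-11.1 41.1 1.6 0.9 3.8 6.4 0; -6.5 42.1 0.4 0.9 3.8 6.4 0; -1.7 42.5 -0.5 0.9 3.8 6.4 0; 3.1 42.4 -1.1 0.9 3.8 6.4 0
```

View pics/p2.png

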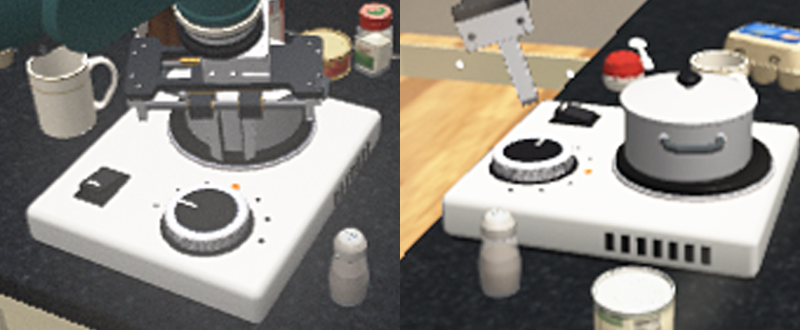

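Call:
arm_command:
  commands: "-11 41 1.5 0.9 3.8 6.4 0; -6.5 42 0.5 0.9 3.8 6.4 0; -1.5 42.5 0.5 0.9 3.8 6.4 0; 3 42.5 3 0.9 3.8 6.4 0; 0 0 0 0 0 0 0"

```text
time: 7.38
tool_pos: [0.4454, 0.1861, 0.1497]
ee_rot: [-3.133, -0.013, 3.091]
wrist_force: [-0.1, -1.2, 0.9]
width: 0.0007
```

Run:
```python
from h import *
st()
s=snapshot("wrist")
for q,z in dict(plate_center=.078,pot=.078,rocker_press=.081,dial_center=.084,amber_dot=.064).items(): print(q,tip(q,s,z))
s2=snapshot("side");print(tip("rocker_press",s2,.081))
plan([((.4425,.1815,.092),178,0)],0)
```

```text
t 7.38 p [0.4454 0.1861 0.1497] rpy [-179.5   -0.8  177.1] F [-0.1 -1.2  0.9] w 0.0007
plate_center []
pot [(0.75, [179.7, 348.9], [0.6268, 0.0825, 0.078])]
rocker_press []
dial_center [(0.86, [115.0, 220.4], [0.4559, 0.0418, 0.084])]
amber_dot [(0.71, [133.6, 265.0], [0.5186, 0.04, 0.064])]
[(0.45, [218.3, 176.7], [0.4491, 0.1612, 0.081])]
1.3 -0.3 29.9 -0.2 -0.3 -0.6 0; 1.4 -0.4 29.9 -0.2 -0.3 -0.6 0
```

Call:
arm_command:
  commands: "1.5 -0.5 29 0 0 -0.5 0; 1.5 -0.5 29 0 0 -0.5 0; 0 0 0 0 0 0 0; 0 0 5 0 0 0 0; 0 0 5 0 0 0 0; 0 0 4 0 0 0 0"

```text
time: 8.52
tool_pos: [0.4454, 0.1791, 0.0835]
ee_rot: [-3.137, 0.002, 3.097]
wrist_force: [0.4, 0.5, 0.3]
width: 0.0002
```

Call:
arm_command:
  commands: "2 1 4 0 0 0 0; 0 0 4 0 0 0 0; 0 0 4 0 0 0 0; 0 0 3 0 0 0 0"

```text
time: 9.02
tool_pos: [0.4447, 0.1802, 0.0759]
ee_rot: [-3.137, 0.006, 3.098]
wrist_force: [-7.1, -2.2, 17.4]
width: 0.0003
```

Call:
arm_command:
  commands: "0 0 2 0 0 0 0; 0 0 0 0 0 0 0"

```text
time: 9.28
tool_pos: [0.4446, 0.1803, 0.0767]
ee_rot: [-3.137, 0.007, 3.098]
wrist_force: [-0.3, -0.1, 0.6]
width: 0.0006
```

Call:
arm_command:
  commands: "0 0 -25 0 0 0 0; 0 0 -40 0 0 0 0; 50 10 -10 0 0 0 0; 0 0 0 0 0 0 0"

```text
time: 9.78
tool_pos: [0.3927, 0.1939, 0.151]
ee_rot: [-3.139, 0.003, 3.098]
wrist_force: [0.3, -0.7, -0.8]
width: 0.0004
```

Run:
```python
from h import *
st()
s=snapshot("side");t=snapshot("scene")
f=lambda i,x,y,w,h:cv2.resize(i["img"][y:y+h,x:x+w],(400,330),interpolation=cv2.INTER_CUBIC)
cv2.imwrite("pics/r1.png",np.hstack([f(t,150,190,100,82),f(s,160,140,145,120)]))
print(tip("rocker_press",s,.075),tip("rocker_press",t,.075),tip("pot",s,.078),tip("pot",t,.078))
```

```text
t 9.78 p [0.3927 0.1939 0.151 ] rpy [-179.8    0.2  177.5] F [ 0.3 -0.7 -0.8] w 0.0004
[(0.4, [218.1, 177.7], [0.446, 0.1674, 0.075])] [(0.72, [181.1, 218.6], [0.4494, 0.1772, 0.075])] [(0.7, [271.0, 197.2], [0.6294, 0.0671, 0.078])] [(0.95, [240.1, 188.1], [0.6316, 0.0922, 0.078]), (0.72, [173.2, 188.1], [0.5524, 0.273, 0.078])]
```

View pics/r1.png

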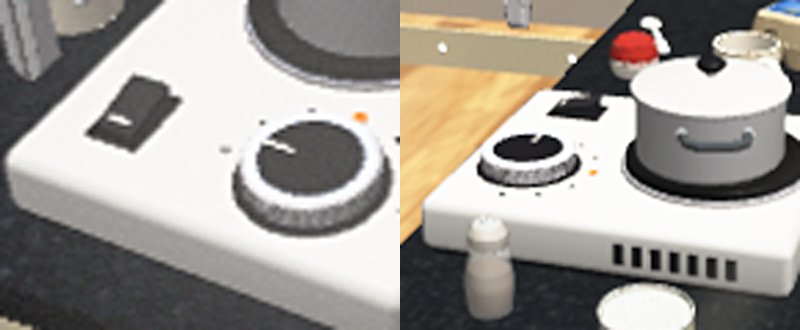

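Run:
```python
from h import *
plan([((.391,.031,.13),178,0),((.391,.031,.0715),178,0)],0)
```

```text
-1 -40.4 5.1 -0.1 0 -0.2 0; -0.9 -40.4 5.1 -0.1 0 -0.2 0; -0.8 -40.4 5 -0.1 0 -0.2 0; -0.6 -40.4 5 -0.1 0 -0.2 0; 0 0 29.3 0 0 0 0; 0 0 29.3 0 0 0 0
```

Call:
arm_command:
  commands: "-1 -40 5 0 0 -0.2 0; -1 -40 5 0 0 -0.2 0; -1 -40 5 0 0 -0.2 0; -0.5 -40 5 0 0 -0.2 0; 0 0 0 0 0 0 0; 0 0 25 0 0 0 0; 0 0 15 0 0 0 0; 0 0 0 0 0 0 0"

```text
time: 11.08
tool_pos: [0.3939, 0.0283, 0.0861]
ee_rot: [-3.138, -0.003, 3.108]
wrist_force: [0.3, 0.2, -0.3]
width: 0.0006
```

Run:
```python
from h import *
st()
plan([((.391,.030,.0715),178,0)],0)
```

```text
t 11.07 p [0.3939 0.0283 0.0861] rpy [-179.8   -0.2  178. ] F [ 0.3  0.2 -0.3] w 0.0006
2.9 1.7 14.6 -0.2 -0.2 0 0
```

Then go down, and close in until contact.

Call:
arm_command:
  commands: "3 2 14 0 0 0 0; 0 0 0 0 0 0 0; -4 0 0 0 0 0 0; -3 0 0 0 0 0 0; -2 0 0 0 0 0 0"

```text
time: 11.7
tool_pos: [0.4017, 0.0312, 0.0732]
ee_rot: [-3.138, -0.0, 3.11]
wrist_force: [-3.4, 0.1, 1.0]
width: 0.0005
```

Call:
arm_command:
  commands: "-2 4 0 0 0 0 0; -2 5 0 0 0 0 0; -2 5 0 0 0 0 0; -1.5 5 0 0 0 0 0"

```text
time: 12.2
tool_pos: [0.4019, 0.0489, 0.0732]
ee_rot: [-3.134, -0.021, 3.108]
wrist_force: [-4.6, 1.3, 3.9]
width: 0.0004
```

```bash
cat >> h.py <<'E'
def dial():
    out=[]
    for n in("scene","side"):
        s=snapshot(n);K=rot(s)
        # rectify dial top (z=.084) to a 240px patch, 0.1 m wide; up = +x, left = +y
        g=np.array([[.4565+(120-v)*.1/240,.0428+(120-u)*.1/240,.084] for v in range(240) for u in range(240)])
        m=proj(s,g).astype(np.float32).reshape(240,240,2)
        im=cv2.remap(s["img"],m[...,0],m[...,1],cv2.INTER_CUBIC);out.append(im)
        gr=cv2.cvtColor(im,cv2.COLOR_BGR2GRAY).astype(float)
        dk=np.zeros((240,240),np.uint8);cv2.circle(dk,(120,120),95,1,-1)
        b=((gr<110)&(dk>0)).astype(np.uint8);k,l,stt,c=cv2.connectedComponentsWithStats(b)
        i=1+np.argmax(stt[1:,4]);cx=c[i];mask=np.zeros_like(b);cv2.circle(mask,tuple(int(v) for v in cx),55,1,-1)
        w=np.where(mask>0,np.clip(gr-120,0,None),0);v,u=np.nonzero(w>0);ww=w[v,u]
        if ww.sum()>0:
            a=np.arctan2((ww*(u-cx[0])).sum(),(ww*(cx[1]-v)).sum());print(n,"line vs back, deg cw:",round(np.degrees(a),1),"cap c",cx.round(),"area",stt[i,4])
    cv2.imwrite("pics/dial.png",np.hstack(out))
E
python3 - <<'E'
from h import *
st();dial()
E
```

```text
t 12.2 p [0.4019 0.0489 0.0732] rpy [-179.6   -1.2  178.1] F [-4.6  1.3  3.9] w 0.0004
scene line vs back, deg cw: 32.3 cap c [133. 137.] area 10287
side line vs back, deg cw: -69.5 cap c [136. 117.] area 17975
```

Call:
arm_command:
  commands: "-1 5 0 0 0 0 0; 8 0 0 0 0 0 0; 0 -16 0 0 0 0 0; 0 -9 0 0 0 0 0; 0 0 0 0 0 0 0"

```text
time: 12.92
tool_pos: [0.3946, 0.0301, 0.0739]
ee_rot: [-3.136, -0.018, 3.109]
wrist_force: [0.2, -0.5, -0.0]
width: 0.0002
```

Run:
```python
from h import *
st();dial()
```

```text
t 12.93 p [0.3946 0.0301 0.0739] rpy [-179.7   -1.   178.2] F [ 0.2 -0.5 -0. ] w 0.0002
scene line vs back, deg cw: -97.3 cap c [127. 132.] area 8551
side line vs back, deg cw: -60.4 cap c [136. 118.] area 17743
```

View pics/dial.png

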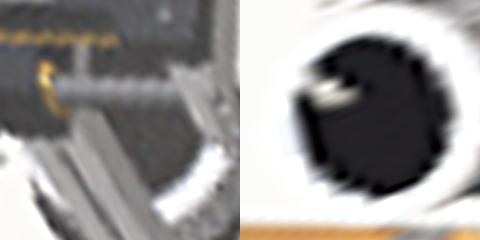

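Call:
arm_command:
  commands: "-5 0 0 0 0 0 0; -3 0 0 0 0 0 0; -2 4 0 0 0 0 0; -2 5 0 0 0 0 0; -2 5 0 0 0 0 0; -1.5 5 0 0 0 0 0; -1 5 0 0 0 0 0; 8 0 0 0 0 0 0; 0 -16 0 0 0 0 0; 0 -9 0 0 0 0 0; 0 0 0 0 0 0 0"

```text
time: 14.4
tool_pos: [0.3942, 0.0294, 0.0743]
ee_rot: [-3.132, -0.043, 3.113]
wrist_force: [0.5, 0.5, -0.1]
width: 0.0004
```

Run:
```python
from h import *
st();dial()
```

```text
t 14.4 p [0.3942 0.0294 0.0743] rpy [-179.5   -2.5  178.4] F [ 0.5  0.5 -0.1] w 0.0004
scene line vs back, deg cw: -97.7 cap c [132. 126.] area 9117
side line vs back, deg cw: -29.0 cap c [135. 119.] area 17608
```

One more.

Call:
arm_command:
  commands: "-5 0 1 0 1 0 0; -3 0 0 0 1 0 0; -2 4 0 0 0 0 0; -2 5 0 0 0 0 0; -2 5 0 0 0 0 0; -1.5 5 0 0 0 0 0; -1 5 0 0 0 0 0; 8 0 0 0 0 0 0; 0 0 0 0 0 0 0"

```text
time: 15.62
tool_pos: [0.3939, 0.0542, 0.0734]
ee_rot: [-3.128, -0.114, 3.115]
wrist_force: [0.1, -0.3, 0.5]
width: 0.0005
```

Run:
```python
from h import *
st();dial()
```

```text
t 15.62 p [0.3939 0.0542 0.0734] rpy [-179.2   -6.6  178.5] F [ 0.1 -0.3  0.5] w 0.0005
scene line vs back, deg cw: 26.2 cap c [124. 130.] area 14688
side line vs back, deg cw: -5.8 cap c [134. 120.] area 17691
```

Call:
arm_command:
  commands: "10 0 0 0 0 0 0; 5 0 -45 0 0 0 0; 30 40 -45 0 0 0 0; 20 55 -20 0 0 0 0; 0 60 0 0 0 0 0; 0 60 0 0 0 0 0; 0 0 0 0 0 0 0"

```text
time: 16.6
tool_pos: [0.3463, 0.2742, 0.189]
ee_rot: [-3.131, -0.112, 3.11]
wrist_force: [0.7, -0.2, 0.5]
width: -0.0001
```

Run:
```python
from h import *
st();dial()
ims=[]
for n in("scene","side"):
    s=snapshot(n);x0,y0=(145,140) if n=="scene" else (155,130)
    p=tip("pot",s,.078);print(n,p,tip("plate_center",s,.078),[tip(q,s,0) for q in("mug","salt","beans")])
    ims.append(cv2.resize(s["img"][y0:y0+125,x0:x0+160],(800,600),interpolation=cv2.INTER_CUBIC))
cv2.imwrite("pics/fin.png",cv2.resize(np.vstack(ims),(400,600),interpolation=cv2.INTER_AREA))
cv2.imwrite("pics/fin.png",np.hstack([cv2.resize(i,(400,312),interpolation=cv2.INTER_AREA) for i in ims]))
```

```text
t 16.6 p [0.3463 0.2742 0.189 ] rpy [-179.4   -6.4  178.2] F [ 0.7 -0.2  0.5] w -0.0001
scene line vs back, deg cw: -0.5 cap c [124. 122.] area 19261
side line vs back, deg cw: -5.8 cap c [134. 120.] area 17681
scene [(0.69, [240.0, 190.4], [0.6215, 0.0873, 0.078]), (0.51, [287.0, 260.8], [0.4217, -0.1344, 0.078])] [] [[(0.7, [174.7, 188.8], [0.6347, 0.3377, 0.0]), (0.51, [240.5, 219.1], [0.5875, 0.0721, 0.0])], [(0.66, [289.6, 262.7], [0.4864, -0.12, 0.0]), (0.25, [173.3, 188.9], [0.6325, 0.3417, 0.0])], [(0.65, [323.7, 233.1], [0.6291, -0.168, 0.0])]]
side [(0.7, [272.0, 194.2], [0.6278, 0.0861, 0.078])] [] [[], [(0.83, [190.7, 250.5], [0.4715, -0.1134, 0.0])], [(0.88, [253.1, 274.5], [0.6431, -0.1704, 0.0]), (0.26, [192.3, 250.1], [0.4746, -0.1109, 0.0])]]
```

View pics/fin.png

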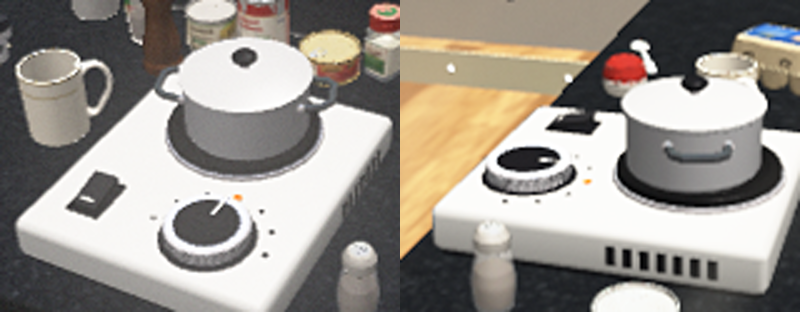

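Run:
```python
from h import *
t=snapshot("scene");s=snapshot("side");a=cv2.imread("pics/scene0.png")
f=lambda i,x,y,w,h:cv2.resize(i[y:y+h,x:x+w],(266,220),interpolation=cv2.INTER_CUBIC)
sc0=cv2.resize(a,(512,384),interpolation=cv2.INTER_AREA)
cv2.imwrite("pics/rk.png",np.hstack([f(sc0,165,200,36,30),f(t["img"],165,200,36,30),f(s["img"],200,165,48,40)]))
```

```text
(no output)
```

View pics/rk.png

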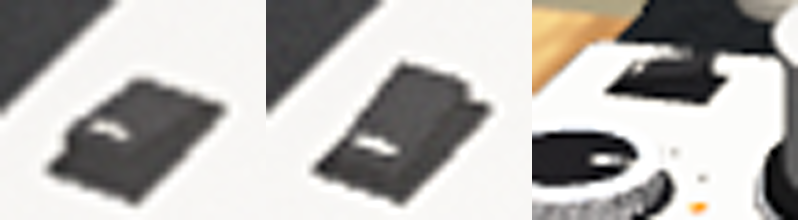

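```bash
python3 -c "
from h import *
print(robot.close_job());st()"
```

```text
the job is handed in; nothing more can be done
None
the job is handed in; nothing more can be done
```

The job is done and handed in at about 17 s of the 51 s allowed, with the arm retracted and touching nothing. The hand-in itself gives no verdict.

- **Pot:** I slid it back onto the plate with two tilted fingertips low on its wall. The last pictures show it surrounded by the black plate. The network and fit estimates put its axis about 5–12 mm from the plate centre, within the 20 mm allowed; the side and scene views disagreed by about 1–2 cm on some readings.
- **Rocker switch:** I pressed the striped end down with about 17 N. The before/after close-up shows the front end down and the back raised, so it is on.
- **Heat dial:** It started at off. Three fingertip strokes on its front edge brought it clockwise one click at a time. The scene camera reads the white line 0.5° from the hob's back direction, at the amber dot. The side camera read −5.8°, probably a bias in that view.
- **Things round the hob:** The arm went nowhere near the salt shaker and beans, and the network readings for them agree with the start to about 1 cm. The mug looks unmoved in the last scene picture. Its scene reading differs by about 1 cm, and the side view missed it.

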